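# Hold a spice jar's underside up to the label reader

## Task

The label reader has to read the date on the underside of the spice jar, but a pepper mill stands in its view. First set the pepper mill gently upright on the chopping board and let go of it; then take the spice jar out of the tray and hold it still in the air in front of the reader, its underside squarely facing the lens, centred on it and 8 cm away, and finish while still holding it there. Do not bump the reader, and leave the salt shaker and the chilli jar standing in the tray.

Things in the scene. Friction and masses are not known exactly. Their poses are not given: they have to be found in the camera images.
- jar: spice jar to be read: upright cylinder 41 mm in diameter and 105 mm high, straight-sided, with a dark screw lid of 40 mm diameter (fixed) from 84 mm up; about 0.11 kg. Stands in one of the three pockets of the tray, any of them. Origin: centre of its underside; z points up out of its lid.
- mill: turned wooden pepper mill, 170 mm high, widest (58 mm) in the body; the head, fixed and rounded, is about 49 mm across from 123 to 159 mm up, with a 12 mm metal knob on top; about 0.18 kg. Stands on the worktop just before the lens. Origin: centre of its underside; z up.
- board: wooden chopping board lying flat on the worktop to the robot's left, 200 mm (its x) by 300 mm (its y) and 22 mm thick, loose, 0.84 kg. Origin: centre of its underside; z up.
- reader_head: round black camera head, 64 mm across, 46 mm long, pale ring round a dark lens, of the fixed label reader. Origin: centre of the lens glass, 80 mm above the worktop. z: viewing axis, out of the lens, leaning 30 degrees (0.524 rad) from vertical to the reader's front, roughly to the robot; y is level. Foot 100 by 96 mm, from 38 mm before the lens centre to 62 mm behind; all under 102 mm high.
- tray: pale wooden tray fixed on the worktop to the robot's right, 90 mm (x) by 260 mm (y), 35 mm high, with walls and floor 5 mm thick and two dividers making a row of three pockets 80 by 80 mm along its y, centres 85 mm apart. Origin: centre of its underside; z up.
- salt: salt shaker with a grey dome, 44 mm in diameter and 90 mm high, standing in one pocket of the tray. Origin: centre of its underside; z up.
- chilli: squat glass jar with a black lid, 65 mm in diameter and 94 mm high, standing in one pocket of the tray. Origin: centre of its underside; z up.
Not all that is in view belongs to the job. What is shaped like the jar but pink or red is not meant.

How it is judged:
By the outcome, as a careful person would: the job done as asked, in the order asked, and still so for the second after the job is handed in, while the arm keeps its last pose, push and grip.
It also fails if it takes over 54 s, if anything falls off the work surface, if the arm or the gripper's body presses on something with over 40 N, if the wrist force passes 120 N, or if a joint passes its speed limit or range.

## Robot

A 6-joint arm with a two-finger parallel gripper is mounted at the origin on a cart in front of the work surface, level with it; the furniture and walls round the work are solid. World frame = base frame: x ahead of the robot, y to its left, z up, the work surface at z = 0. Lengths are in m, angles in rad, forces in N, time in s.
With the tool pointing down it reaches from about 0.275 to 0.75 m from the base axis. Payload 10.2 kg.
Tool frame: the origin (TCP) lies midway between the tips of the shut fingers; the grasp point (between the pads) lies 19 mm behind it (env.hold_point_z is the distance from the TCP to the grasp point, in m); z points along the fingers, y is the line along which they close (so a half turn about z gives the same grasp; the last joint's range is limited). The gripper opens to 85 mm and grips with 20 to 120 N. Pads are 22 mm wide; open, the fingers measure 114 mm over their backs; the gripper's body (76 mm by 85 mm) begins 54 mm behind the grasp point. The pads swing forward as they close: fully open they stand 13 mm farther back than shut.
Start: joints at [-1.519, 0.313, 1.498, -0, 1.331, -0.223], TCP at [0.142, -0.505, 0.231] pointing down, gripper open.
Joint ranges: [-2.94, 2.94], [-0.97, 2.17], [0.19, 2.56], [-1.23, 4.37], [0.02, 3.11], [-2.88, 2.88]. Speed limits (rad/s): [2.39, 2.39, 3.01, 3.14, 3.14, 3.14].

## Interface

Orientations are given as a unit quaternion [x, y, z, w].
In Python, from bench import env, kinematics, monitor, eyes, job gives the robot as it stands. The module is installed in compiled form; this text tells all that it offers. Calls block until the motion is done:
- env.reach(position, orientation): joint-space move of the TCP to a pose.
- env.movel(position, velocity=0.15, frame=None, guard=None): straight line of the TCP; frame=None keeps the orientation; velocity is the mean speed in m/s. With guard (N) it stops when the force on the tool has changed by that much, and returns True; else False.
- env.set_joints(angles): joint-space move.
- env.release() and env.close_gripper(effort=None): open the fingers fully, or close them until they stop; effort is the grip in N (None keeps the last).
- env.hold(seconds).
- kinematics.ik(position, orientation): joint angles nearest the present ones, or None.
- monitor.sense(): the state.
- eyes.grab_frame(name): name is "side" or "top"; returns a dict with "frame" (384x512x3 uint8, red, green, blue), "mtx" (3x3 intrinsics, pixels), "view" (4x4, takes a point from world to camera coordinates). Camera axes: x right, y down, z forward; pixel columns grow to the right and rows downward; lengths in m; the calibration is good to about 2 mm. A picture is of the moment at which its call begins. There is no depth.
A pose or a line that the arm cannot do raises env.MotionError and nothing moves.
- job.hand_in(): hands the job in; it is judged then, once.
The state is a dict: "clock": time; "joints": joint angles; "qvel": joint speeds; "joint_efforts": joint torques, N m; "position": TCP position; "ee_rot": TCP orientation; "contact_force": force on the tool from outside, world axes, zero at the start; "ft_torque": the same for the moment, N m; "finger_gap": opening from 0.0 (shut) to 1.0 (fully open); "gripper_force": force on a finger pad.
Only numpy, scipy, OpenCV 4.12 (cv2) and the standard library are available. Lean on these libraries where they do the work, as an engineer would, in place of code of your own. Each camera call takes 0.05 s, during which the arm holds its last target. There are 200 camera calls.

## Working session

There is one attempt and no reset: what is moved stays moved. The work goes in short steps, each a Python script; the robot and the scene stay as the last script left them, time stands still between calls to the robot, and variables do not carry over. Pictures are saved under pics/ and viewed, at most 10 in all, crops included, and the job is handed in when it is done.

```bash
mkdir -p pics; python3 - <<'E'
from bench import env, kinematics, monitor, eyes
import cv2, numpy as np
np.set_printoptions(precision=3,suppress=True)
for n in("top","side"):
    f=eyes.grab_frame(n); cv2.imwrite(f"pics/{n}0.png",f["frame"][:,:,::-1]); np.savez(f"{n}.npz",**f)
    print(n,f["mtx"],f["view"])
s=monitor.sense();print(s["clock"],s["ee_rot"],s["finger_gap"],env.hold_point_z)
E
```

```text
top [[446.305   0.    257.961]
 [  0.    446.305 195.472]
 [  0.      0.      1.   ]] [[ 0.013 -1.    -0.011 -0.048]
 [-0.993 -0.012 -0.113  0.623]
 [ 0.113  0.012 -0.993  1.472]
 [ 0.     0.     0.     1.   ]]
side [[373.249   0.    261.466]
 [  0.    373.249 188.404]
 [  0.      0.      1.   ]] [[ 0.999 -0.034 -0.023 -0.592]
 [-0.038 -0.554 -0.832  0.068]
 [ 0.016  0.832 -0.554  1.289]
 [ 0.     0.     0.     1.   ]]
0.1 [ 0.991  0.137  0.    -0.001] 0.9977862632614027 0.0187
```

View pics/top0.png

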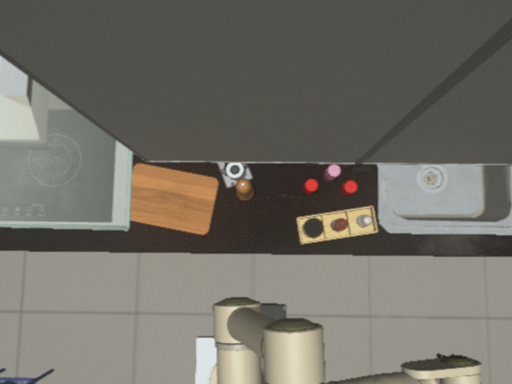

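View pics/side0.png

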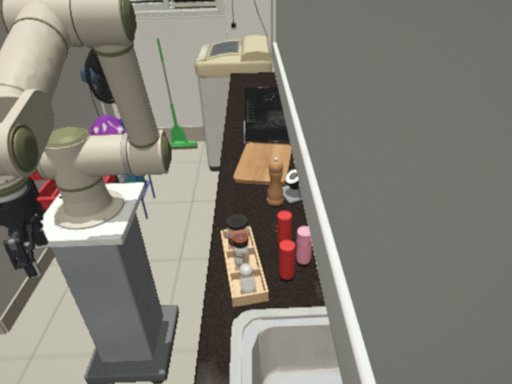

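Top: board about (175,198), reader ring (235,170), mill (244,188), and the tray at (337,225) with three lids. Two red cylinders and a pink one stand behind the tray. I'll enlarge these areas.

```bash
python3 - <<'E'
import cv2
a=cv2.imread("pics/top0.png")[150:250,125:385];cv2.imwrite("pics/tc.png",cv2.resize(a,None,fx=3,fy=3,interpolation=cv2.INTER_CUBIC))
a=cv2.imread("pics/side0.png")[135:310,205:335];cv2.imwrite("pics/sc.png",cv2.resize(a,None,fx=3.4,fy=3.4,interpolation=cv2.INTER_CUBIC))
E
```

```text
(no output)
```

View pics/tc.png

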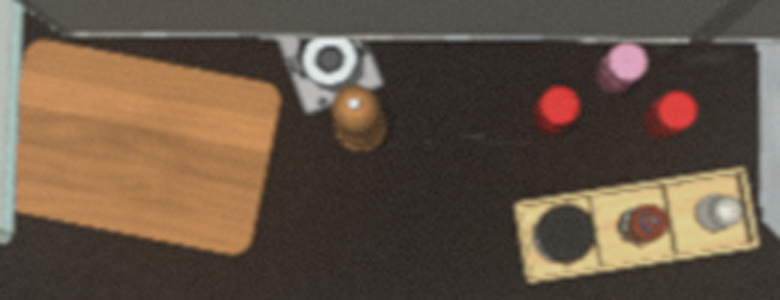

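View pics/sc.png

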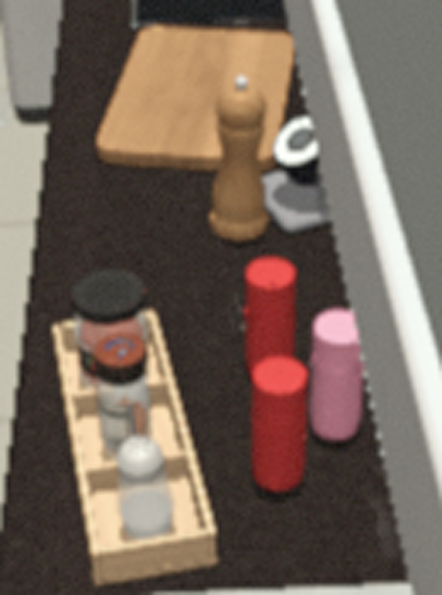

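Candidates in the tray (top crop pixels):
- (565,233): wide black lid, the chilli.
- (649,222): small dark-red lid on a clear, labelled body.
- (722,212): grey dome, the salt.

The spice jar is the middle one, with the 40 mm dark screw lid on a straight labelled body. The side crop shows the same thing at (120,350). The red and pink cylinders at (558,108), (677,112) and (628,62) are decoys. Next I'll measure positions.

```bash
cat > h.py <<'E'
import numpy as np, cv2
np.set_printoptions(precision=4,suppress=True)
def ray(f,uv):
    R=f["view"][:3,:3];t=f["view"][:3,3]
    d=R.T@np.linalg.solve(f["mtx"],[uv[0],uv[1],1.]); return -R.T@t,d/np.linalg.norm(d)
def onz(f,uv,z):
    c,d=ray(f,uv); return c+d*(z-c[2])/d[2]
def tri(f,a,g,b):
    c1,d1=ray(f,a);c2,d2=ray(g,b)
    s=np.linalg.lstsq(np.c_[d1,-d2],c2-c1,rcond=None)[0]
    p,q=c1+s[0]*d1,c2+s[1]*d2; return (p+q)/2,np.linalg.norm(p-q)
def blobs(m,amin=20):
    return sorted([c for c in cv2.findContours(m.astype(np.uint8),cv2.RETR_EXTERNAL,cv2.CHAIN_APPROX_NONE)[0] if cv2.contourArea(c)>=amin],key=cv2.contourArea)[::-1]
def proj(f,p):
    q=f["mtx"]@(f["view"][:3,:3]@p+f["view"][:3,3]); return q[:2]/q[2]
E
python3 - <<'E'
from h import *
T=dict(np.load("top.npz"));S=dict(np.load("side.npz"))
t=lambda x,y:(125+x/3-.33,150+y/3-.33); s=lambda x,y:(205+x/3.4-.35,135+y/3.4-.35)
for n,a,b in[("knob",t(354,103),s(240,79)),("jarlid",t(649,222),s(120,349)),("chilli",t(565,233),s(109,292)),("ring",t(329,60),s(299,143)),("salt",t(728,210),s(140,450)),("red1",t(559,106),s(271,273)),("red2",t(678,110),s(279,375)),("pink",t(628,62),s(339,326))]:
    print(n,*tri(T,a,S,b))
h=cv2.cvtColor(T["frame"],cv2.COLOR_RGB2HSV).astype(int);H,Sa,V=h[...,0],h[...,1],h[...,2]
yy,xx=np.mgrid[:384,:512]
m=(H<25)&(Sa>60)&(V>90)&(yy>155)&(yy<250)
for nm,mm,z in[("board",m&(xx<230),.022),("tray",m&(xx>290)&(yy>200),.035)]:
    c=blobs(mm)[0]; w=np.array([onz(T,p,z)[:2] for p in c[:,0,:].astype(float)],np.float32)
    r=cv2.minAreaRect(w); print(nm,r,cv2.boxPoints(r).tolist())
# cabinet edge: plane of edge in both views
print("top row ~161.5:",[ray(T,(u,162))[1]/-ray(T,(u,162))[1][2] for u in(150,250,350)])
f=S["frame"]
for r in (150,200,250,300): print(r,[(c,f[r,c].tolist()) for c in range(285,350,4)if f[r,c].min()>170])
E
```

```text
knob [0.6427 0.0055 0.1676] 0.002464315173115785
jarlid [ 0.5283 -0.3072  0.1069] 0.0005311665309368406
chilli [ 0.5166 -0.2195  0.0938] 0.000558707936331438
ring [0.7043 0.0385 0.0724] 0.0013189305997013021
salt [ 0.5431 -0.3957  0.0869] 0.0009434943700189955
red1 [ 0.6529 -0.2123  0.1015] 0.0007987402750519424
red2 [ 0.6489 -0.3399  0.1032] 0.0009693860375587258
pink [ 0.7009 -0.2865  0.1037] 0.0001331517529164558
board ((0.6125352382659912, 0.2580704092979431), (0.3020639717578888, 0.20409780740737915), 79.51628112792969) [[0.48470866680145264, 0.1281280815601349], [0.6853994131088257, 0.09099122881889343], [0.7403618097305298, 0.38801273703575134], [0.5396710634231567, 0.4251495897769928]]
tray ((0.5297587513923645, -0.3054019808769226), (0.09547793865203857, 0.2673969566822052), 9.368499755859375) [[0.46089261770248413, -0.1812579184770584], [0.5044204592704773, -0.445088267326355], [0.5986248850822449, -0.429546058177948], [0.5550970435142517, -0.16571569442749023]]
top row ~161.5: [array([ 0.1879,  0.2596, -1.    ]), array([ 0.1904,  0.0314, -1.    ]), array([ 0.1929, -0.1956, -1.    ])]
150 [(301, [210, 208, 201]), (305, [241, 245, 239])]
200 [(317, [242, 245, 240]), (321, [233, 237, 232])]
250 [(329, [236, 237, 231]), (333, [244, 249, 243])]
300 [(341, [224, 222, 214]), (345, [243, 247, 242]), (349, [244, 248, 243])]
```

```bash
python3 - <<'E'
from h import *
T=dict(np.load("top.npz"));S=dict(np.load("side.npz"))
c,_=ray(T,(0,0))
for uv in[(300,150),(315,200),(327,250),(339,300)]:
    o,d=ray(S,uv); # x-cx=.19*(cz-z)
    s=(c[0]-o[0]+.19*(c[2]-o[2]))/(d[0]+.19*d[2]); print(o+s*d)
from bench import kinematics,env,monitor
from scipy.spatial.transform import Rotation as Ro
def q(z,y):
    z=z/np.linalg.norm(z);y=y-z*(y@z);y=y/np.linalg.norm(y);return Ro.from_matrix(np.c_[np.cross(y,z),y,z]).as_quat()
dn=np.array([0,0,-1.])
for n,p in[("mill",[.642,.0055,.121]),("millup",[.642,.0055,.26]),("place",[.6,.24,.15]),("placeup",[.6,.24,.3])]:
    for a in(0,45,90,135,180,-45,-90,-135):
        y=np.array([np.cos(np.radians(a)),np.sin(np.radians(a)),0]);j=kinematics.ik(np.array(p),q(dn,y))
        print(n,a,j)
E
```

```text
[ 0.6722 -0.3475  0.3807]
[ 0.6634 -0.5965  0.4267]
[ 0.6674 -0.6844  0.406 ]
[ 0.6705 -0.7551  0.3893]
mill 0 [-0.1736  0.6636  1.2512 -0.      1.2268 -0.1736]
mill 45 [-0.1736  0.6636  1.2512 -0.      1.2268 -0.959 ]
mill 90 [-0.1736  0.6636  1.2512 -0.      1.2268 -1.7444]
mill 135 [-0.1736  0.6636  1.2512 -0.      1.2268 -2.5298]
mill 180 None
mill -45 [-0.1736  0.6636  1.2512 -0.      1.2268  0.6118]
mill -90 [-0.1736  0.6636  1.2512 -0.      1.2268  1.3972]
mill -135 [-0.1736  0.6636  1.2512 -0.      1.2268  2.1826]
millup 0 [-0.1736  0.5676  1.0463 -0.      1.5277 -0.1736]
millup 45 [-0.1736  0.5676  1.0463 -0.      1.5277 -0.959 ]
millup 90 [-0.1736  0.5676  1.0463 -0.      1.5277 -1.7444]
millup 135 [-0.1736  0.5676  1.0463 -0.      1.5277 -2.5298]
millup 180 None
millup -45 [-0.1736  0.5676  1.0463 -0.      1.5277  0.6118]
millup -90 [-0.1736  0.5676  1.0463 -0.      1.5277  1.3972]
millup -135 [-0.1736  0.5676  1.0463 -0.      1.5277  2.1826]
place 0 [ 0.1996  0.6457  1.203  -0.      1.2929  0.1996]
place 45 [ 0.1996  0.6457  1.203  -0.      1.2929 -0.5858]
place 90 [ 0.1996  0.6457  1.203  -0.      1.2929 -1.3712]
place 135 [ 0.1996  0.6457  1.203  -0.      1.2929 -2.1566]
place 180 None
place -45 [ 0.1996  0.6457  1.203  -0.      1.2929  0.9849]
place -90 [ 0.1996  0.6457  1.203  -0.      1.2929  1.7703]
place -135 [ 0.1996  0.6457  1.203  -0.      1.2929  2.5557]
placeup 0 [ 0.1996  0.5693  0.943  -0.      1.6293  0.1996]
placeup 45 [ 0.1996  0.5693  0.943  -0.      1.6293 -0.5858]
placeup 90 [ 0.1996  0.5693  0.943  -0.      1.6293 -1.3712]
placeup 135 [ 0.1996  0.5693  0.943  -0.      1.6293 -2.1566]
placeup 180 None
placeup -45 [ 0.1996  0.5693  0.943  -0.      1.6293  0.9849]
placeup -90 [ 0.1996  0.5693  0.943  -0.      1.6293  1.7703]
placeup -135 [ 0.1996  0.5693  0.943  -0.      1.6293  2.5557]
```

```bash
cat >> h.py <<'E'
from scipy.spatial.transform import Rotation as Ro
def q(z,y):
    z=np.array(z,float);y=np.array(y,float)
    z=z/np.linalg.norm(z);y=y-z*(y@z);y=y/np.linalg.norm(y);return Ro.from_matrix(np.c_[np.cross(y,z),y,z]).as_quat()
E
python3 - <<'E'
from h import *
from bench import env,kinematics,monitor
a=np.radians(28); z=np.array([np.sin(a),0,-np.cos(a)]); Q=q(z,[0,-1,0])
print(monitor.sense()["joints"])
g=np.array([.642,.0055,.141])+z*(.0187-.004)
for p in(g-.13*z,g,g+[-.10,-.03,.12]):print(kinematics.ik(p,Q))
a2=.35;z2=Ro.from_euler('z',a2).apply(z);Q2=q(z2,Ro.from_euler('z',a2).apply([0,-1,0]))
print(kinematics.ik(np.array([.59,.245,.18]),Q2))
env.reach(g-.13*z,Q)
env.movel(g,velocity=.12)
env.close_gripper(40); s=monitor.sense();print(s["clock"],s["finger_gap"],s["gripper_force"],s["contact_force"])
E
```

```text
[-1.5194  0.3134  1.4983  0.      1.331  -0.2234]
[-0.2394  0.2035  1.6897  0.1593  0.778   1.2447]
[-0.2112  0.4653  1.6526  0.1888  0.5522  1.2225]
[-0.3311  0.113   1.783   0.2162  0.7914  1.123 ]
[0.1777 0.3789 1.6292 0.1325 0.6553 1.3131]
4.175 0.5446763685661162 41.32818081881851 [-1.2714 -0.5791  5.6865]
```

```bash
python3 - <<'E'
from h import *
from bench import env,kinematics,monitor,eyes
p=np.array(monitor.sense()["position"]); print(p)
env.movel(p+[-.005,-.002,.01],velocity=.06)
env.movel(p+[-.10,-.03,.12],velocity=.15)
s=monitor.sense();print(s["clock"],s["finger_gap"],s["gripper_force"],s["contact_force"])
for n in("top","side"):
    f=eyes.grab_frame(n); np.savez(f"{n}1.npz",**f)
    cv2.imwrite(f"pics/{n}1.png",f["frame"][:,:,::-1])
a=cv2.imread("pics/side1.png")[100:240,205:335];b=cv2.imread("pics/top1.png")[145:250,190:285]
a=cv2.resize(a,(390,420));b=cv2.resize(b,(380,420));cv2.imwrite("pics/c1.png",np.hstack([a,b]))
E
```

```text
[0.6493 0.0054 0.1289]
5.6583 0.5447977933987422 41.20437730103731 [-0.8493 -0.4225 -1.267 ]
```

View pics/c1.png

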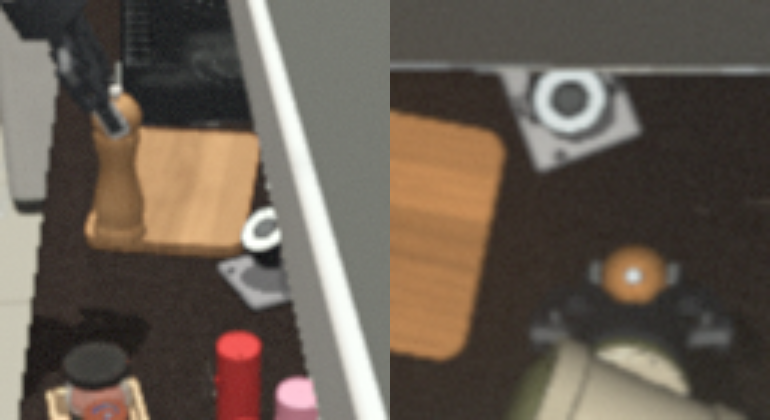

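The mill is held upright between the pads. The reader foot is now clear, with front corners at (542,170) and (642,132) in the right half. Next I'll set the mill on the board and measure the reader.

```bash
python3 - <<'E'
from h import *
from bench import env,kinematics,monitor,eyes
a=np.radians(28); z=np.array([np.sin(a),0,-np.cos(a)]);r=Ro.from_euler('z',.35)
z2=r.apply(z);Q2=q(z2,r.apply([0,-1,0])); P=np.array([.59,.245,.0])
env.reach(P+[0,0,.22],Q2)
env.movel(P+[0,0,.162],velocity=.1); env.hold(.2)
print(monitor.sense()["contact_force"])
print(env.movel(P+[0,0,.146],velocity=.02,guard=2.5)); s=monitor.sense();print(s["clock"],s["position"],s["contact_force"])
T=dict(np.load("top1.npz"));S=dict(np.load("side1.npz"))
h=cv2.cvtColor(T["frame"],cv2.COLOR_RGB2HSV).astype(int)
yy,xx=np.mgrid[:384,:512]
roi=(xx>217)&(xx<256)&(yy>162.5)&(yy<190)
c=blobs(roi&(h[...,2]>110)&(h[...,1]<60))[0]
w=np.array([onz(T,p,.012)[:2] for p in c[:,0,:].astype(float)])
hull=cv2.convexHull(c)[:,0,:]; print(hull.tolist())
print(np.array([onz(T,p,.012)[:2] for p in hull.astype(float)]))
E
```

```text
[-0.3618 -0.4821 -2.3395]
True
8.3417 [0.5901 0.245  0.1503] [-0.3734 -0.7536  4.6957]
[[244, 163], [248, 168], [249, 170], [251, 175], [251, 178], [236, 184], [230, 186], [227, 186], [226, 185], [225, 183], [223, 178], [222, 175], [226, 166], [227, 164], [228, 163]]
[[ 0.7391  0.0096]
 [ 0.7217 -0.0045]
 [ 0.7148 -0.0081]
 [ 0.6974 -0.0153]
 [ 0.6869 -0.0154]
 [ 0.6654  0.0359]
 [ 0.6583  0.0564]
 [ 0.6581  0.0667]
 [ 0.6616  0.0703]
 [ 0.6685  0.0739]
 [ 0.6858  0.0811]
 [ 0.6962  0.0848]
 [ 0.7279  0.0717]
 [ 0.7349  0.0684]
 [ 0.7385  0.065 ]]
```

```bash
python3 - <<'E'
from h import *
from bench import env,kinematics,monitor,eyes
env.release(); s=monitor.sense(); p=np.array(s["position"]);z=Ro.from_quat(s["ee_rot"]).as_matrix()[:,2]
env.movel(p-.13*z,velocity=.15)
for n in("top","side"):
    fs=[eyes.grab_frame(n) for _ in range(3)];f=dict(fs[0]);f["frame"]=np.mean([x["frame"] for x in fs],0).round().astype(np.uint8); np.savez(f"{n}2.npz",**f)
    cv2.imwrite(f"pics/{n}2.png",f["frame"][:,:,::-1])
print(monitor.sense()["clock"])
a=cv2.imread("pics/side2.png")[125:215,225:315];b=cv2.imread("pics/top2.png")[155:200,205:265]
a=cv2.resize(a,(360,360),interpolation=cv2.INTER_CUBIC);b=cv2.resize(b,(440,330),interpolation=cv2.INTER_CUBIC);b=np.vstack([b,np.zeros((30,440,3),np.uint8)]);cv2.imwrite("pics/c2.png",np.hstack([a,b]))
E
```

```text
10.1333
```

View pics/c2.png

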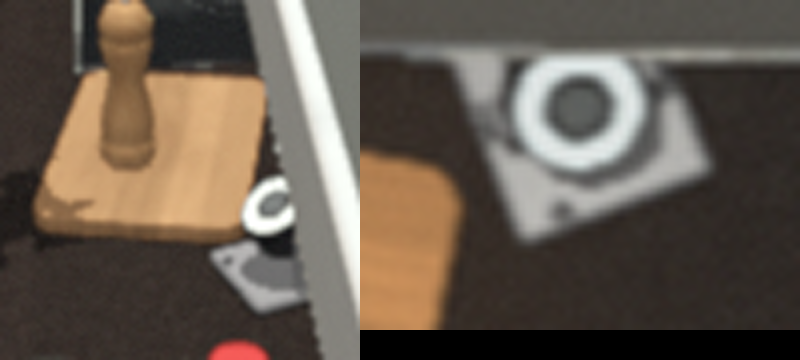

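The mill stands upright and free on the board, left half (127,160). The reader ring is complete in the right half, centred at (578,107). I'll fit the ring and foot edges for position and heading.

```bash
python3 - <<'E'
from h import *
T=dict(np.load("top2.npz"));S=dict(np.load("side2.npz"))
G=cv2.GaussianBlur(cv2.cvtColor(T["frame"],cv2.COLOR_RGB2GRAY).astype(np.float32),(0,0),.7)
def edge(pts,n,th=None):
    out=[]
    for p in pts:
        s=np.arange(-4,4.01,.1);x=p+s[:,None]*n
        v=cv2.remap(G,x[:,0].astype(np.float32)[None],x[:,1].astype(np.float32)[None],cv2.INTER_CUBIC)[0]
        out.append(x[np.argmin(np.gradient(v))])
    return np.array(out)
c=[np.array(v) for v in[(227.3,187.6),(252.6,177.8),(217.6,162.7)]]
L={}
for nm,a,b,o in[("front",c[0],c[1],(1,2.58)),("left",c[0],c[2],(-2.58,1))]:
    n=np.array(o)/np.linalg.norm(o); pts=a+np.linspace(.12,.85,25)[:,None]*(b-a)
    e=edge(pts,n); w=np.array([onz(T,p,.01)[:2] for p in e])
    vx,vy,x0,y0=cv2.fitLine(w.astype(np.float32),cv2.DIST_HUBER,0,.01,.01).ravel()
    res=(w-[x0,y0])@[-vy,vx]; L[nm]=(np.array([x0,y0]),np.array([vx,vy])); print(nm,vx,vy,"rms",res.std())
f,l=L["front"],L["left"]
print("front yaw",np.degrees(np.arctan2(f[1][1],f[1][0]))%180-90,"left",np.degrees(np.arctan2(l[1][1],l[1][0]))%180)
s=np.linalg.solve(np.c_[f[1],-l[1]],l[0]-f[0]);print("corner",f[0]+s[0]*f[1])
# ring ellipse outer/inner, threshold contours on 8x upsample
for nm,F,(x0,y0,x1,y1) in[("top",T,(222,158,250,184)),("side",S,(283,164,303,190))]:
    g=cv2.cvtColor(F["frame"],cv2.COLOR_RGB2GRAY)[y0:y1,x0:x1]; k=8
    u=cv2.resize(g,None,fx=k,fy=k,interpolation=cv2.INTER_CUBIC)
    cs,hi=cv2.findContours((u>185 if nm=="top" else u>185).astype(np.uint8),cv2.RETR_CCOMP,cv2.CHAIN_APPROX_NONE)
    for q_ in sorted(cs,key=len)[::-1][:3]:
        e=cv2.fitEllipse(q_);print(nm,len(q_),[x0+(e[0][0]+.5)/k-.5,y0+(e[0][1]+.5)/k-.5],np.array(e[1])/k,e[2])
E
```

```text
front 0.37912005 -0.9253475 rms 0.0025707046597282096
left 0.93769306 0.34746477 rms 0.006325115398506963
front yaw 22.27919 left 20.332327
corner [0.6524 0.0682]
top 374 [234.36640739440918, 169.41976833343506] [15.2881 16.8972] 77.43463134765625
top 237 [234.42562866210938, 169.2904930114746] [10.0225 10.9218] 72.87201690673828
top 6 [227.56250143051147, 183.2582244873047] [0.0001 0.3956] 0.004430409055203199
side 417 [291.77716159820557, 176.31791591644287] [11.4139 14.0545] 46.24751281738281
```

```bash
python3 - <<'E'
from h import *
T=dict(np.load("top2.npz"));S=dict(np.load("side2.npz"))
def fit(F,a,b,x0,y0,x1,y1,lo,hi,k=8,z=.01,th=105):
    g=cv2.cvtColor(F["frame"],cv2.COLOR_RGB2GRAY)[y0:y1,x0:x1]
    u=cv2.resize(g,None,fx=k,fy=k,interpolation=cv2.INTER_LINEAR)
    P=np.vstack(cv2.findContours((u>th).astype(np.uint8),cv2.RETR_LIST,cv2.CHAIN_APPROX_NONE)[0])[:,0]
    P=(P+.5)/k-.5+[x0,y0]; a=np.array(a);d=np.array(b)-a;l=np.linalg.norm(d);d/=l
    t=(P-a)@d;n=(P-a)@[-d[1],d[0]]; P=P[(abs(n)<1.3)&(t>lo*l)&(t<hi*l)]
    w=np.array([onz(F,p,z)[:2] for p in P],np.float32)
    vx,vy,x,y=cv2.fitLine(w,cv2.DIST_HUBER,0,.01,.01).ravel()
    print(len(P),"ang",np.degrees(np.arctan2(vy,vx))%180,"rms mm",1e3*((w-[x,y])@[-vy,vx]).std()); return np.array([x,y]),np.array([vx,vy])
A=(227.3,187.6);B=(252.6,177.8);C=(217.6,162.7)
bx=(210,163,260,195)
for th in(85,105):
    f=fit(T,A,B,*bx,.12,.9,th=th);l=fit(T,A,C,*bx,.1,.9,th=th)
    s=np.linalg.solve(np.c_[f[1],-l[1]],l[0]-f[0]);print("corner",f[0]+s[0]*f[1])
s=lambda x,y:(225+x/4-.37,125+y/4-.37)
fit(S,s(212,252),s(262,310),270,175,305,210,.1,.9)
for z in(.075,.08):print(onz(T,(234.4,169.35),z))
print(tri(T,(234.4,169.35),S,(292.8,175.8)))
J=[onz(T,(125+649/3-.33,150+222/3-.33),.11)];print(J)
E
```

```text
158 ang 111.88885 rms mm 0.308874
161 ang 21.318754 rms mm 0.65540457
corner [0.651  0.0691]
158 ang 111.94849 rms mm 0.75602823
151 ang 21.358635 rms mm 1.5511757
corner [0.6526 0.0684]
93 ang 111.82886 rms mm 0.30731896
[0.7056 0.0382 0.075 ]
[0.7047 0.0378 0.08  ]
(array([0.7048, 0.0381, 0.0763]), np.float64(0.0011327366082372994))
[array([ 0.5284, -0.3066,  0.11  ])]
```

```bash
python3 - <<'E'
from h import *
from bench import env,kinematics,monitor,eyes
tx=np.array([.9867,.162,0]);dn=[0,0,-1]
J=np.array([.5283,-.3068,.056])
for s in(1,-1):print(s,kinematics.ik(J,q(dn,s*tx)),kinematics.ik(J+[0,0,.13],q(dn,s*tx)))
s=min((1,-1),key=lambda s:(lambda j:9 if j is None else abs(j[5]))(kinematics.ik(J,q(dn,s*tx))))
env.reach(J+[0,0,.13],q(dn,s*tx))
c0=np.array(monitor.sense()["contact_force"])
hit=env.movel(J,velocity=.12,guard=8)
print(hit,monitor.sense()["contact_force"]-c0)
if not hit:
    env.close_gripper(40)
    m=monitor.sense();print(m["clock"],m["finger_gap"],m["gripper_force"],m["contact_force"],m["position"])
    n=np.array([-.5*np.cos(np.radians(21.7)),-.5*np.sin(np.radians(21.7)),.866])
    F=np.array([.7047,.038,.08])+(.08+.051)*n
    h=np.array([n[1],-n[0],0]);v=np.cross(n,h)
    for a in range(-180,180,30):
        y=np.cos(np.radians(a))*h+np.sin(np.radians(a))*v
        print(a,kinematics.ik(F,q(-n,y)),kinematics.ik(F+.07*n,q(-n,y)) is not None)
E
```

```text
1 [-0.7177  0.6765  1.4169 -0.      1.0481 -0.8804] [-0.7177  0.5372  1.2861 -0.      1.3183 -0.8804]
-1 [-0.7177  0.6765  1.4169 -0.      1.0481  2.2612] [-0.7177  0.5372  1.2861 -0.      1.3183  2.2612]
False [ 0.3826 -0.6971 -0.2912]
13.775 0.46627574263247384 40.1898246165365 [-1.3943 -0.5583  2.8277] [ 0.5284 -0.3069  0.0564]
-180 [-0.2864  0.3831  1.5966  0.4504  0.7879  0.6455] True
-150 [-0.2864  0.3831  1.5966  0.4504  0.7879  0.1219] True
-120 [-0.2864  0.3831  1.5966  0.4504  0.7879 -0.4017] True
-90 [-0.2864  0.3831  1.5966  0.4504  0.7879 -0.9253] True
-60 [-0.2864  0.3831  1.5966  0.4504  0.7879 -1.4489] True
-30 [-0.2864  0.3831  1.5966  0.4504  0.7879 -1.9725] True
0 [-0.2864  0.3831  1.5966  0.4504  0.7879 -2.4961] True
30 None False
60 [-0.2864  0.3831  1.5966  0.4504  0.7879  2.7399] True
90 [-0.2864  0.3831  1.5966  0.4504  0.7879  2.2163] True
120 [-0.2864  0.3831  1.5966  0.4504  0.7879  1.6927] True
150 [-0.2864  0.3831  1.5966  0.4504  0.7879  1.1691] True
```

```bash
python3 - <<'E'
from h import *
from bench import env,kinematics,monitor,eyes
p=np.array(monitor.sense()["position"])
env.movel(p+[0,0,.06],velocity=.12)
env.movel(p+[-.02,0.02,.16],velocity=.18)
n=np.array([-.5*np.cos(np.radians(21.7)),-.5*np.sin(np.radians(21.7)),.866])
v=np.cross(n,[n[1],-n[0],0]); F=np.array([.7047,.038,.08])+(.08+.0514)*n
env.reach(F+.07*n,q(-n,-v)); env.movel(F,velocity=.06); env.hold(.5)
m=monitor.sense();print(m["clock"],m["position"]-F,m["finger_gap"],m["gripper_force"],m["contact_force"])
for k in("top","side"):
    f=eyes.grab_frame(k);np.savez(k+"3.npz",**f);cv2.imwrite(f"pics/{k}3.png",f["frame"][:,:,::-1])
    L=np.array([.7047,.038,.08]);print(k,[proj(f,L+d*n) for d in(.08,.08+.084,.185)])
a=cv2.imread("pics/side3.png")[120:290,215:315];b=cv2.imread("pics/top3.png")[150:250,130:390]
a=cv2.resize(a,(350,595),interpolation=cv2.INTER_CUBIC);b=cv2.resize(b,(450,173));b=np.vstack([b,np.zeros((422,450,3),np.uint8)]);cv2.imwrite("pics/c3.png",np.hstack([a,b]))
E
```

```text
18.125 [-0.  0.  0.] 0.46928564591786665 40.28445028234273 [ 0.5423  0.1423 -0.9091]
top [array([237.4388, 177.307 ]), array([241.0458, 186.6105]), array([242.014 , 189.1078])]
side [array([282.7491, 159.8064]), array([271.0604, 142.578 ]), array([267.9699, 138.0228])]
```

View pics/c3.png

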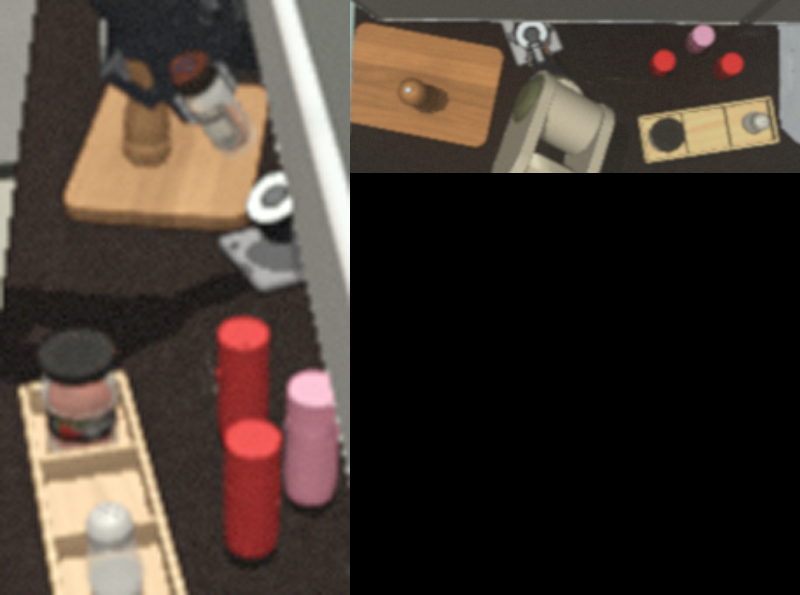

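The jar is held before the lens and lies close to the predicted pixels. The mill stands on the board, and the salt and chilli stand in the tray. I'll enlarge once with the predicted bottom and lid circles overlaid.

```bash
python3 - <<'E'
from h import *
S=dict(np.load("side3.npz"));n=np.array([-.5*np.cos(np.radians(21.7)),-.5*np.sin(np.radians(21.7)),.866])
h=np.array([n[1],-n[0],0]);h/=np.linalg.norm(h);v=np.cross(n,h);L=np.array([.7047,.038,.08])
x0,y0,k=255,125,12
im=cv2.resize(S["frame"][y0:y0+45,x0:x0+45,::-1],None,fx=k,fy=k,interpolation=cv2.INTER_CUBIC)
for d in(.08,.164,.185):
    pts=np.array([proj(S,L+d*n+.0205*(np.cos(t)*h+np.sin(t)*v)) for t in np.linspace(0,6.28,40)])
    cv2.polylines(im,[((pts-[x0,y0]+.5)*k).astype(int)],True,(0,255,0),1)
cv2.imwrite("pics/ov.png",im)
E
```

```text
(no output)
```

View pics/ov.png

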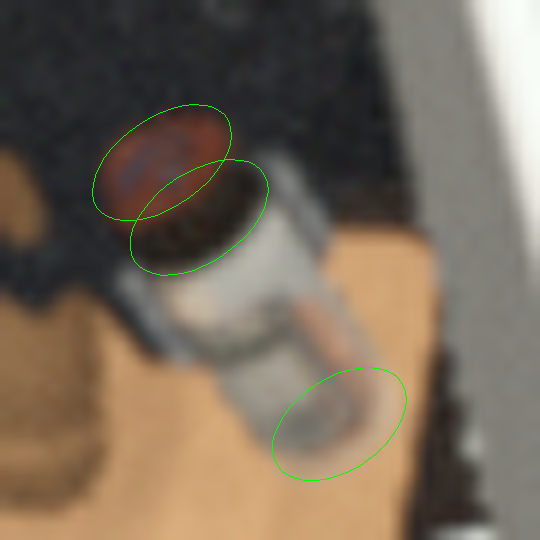

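The lid circle and both side edges match the prediction to within about a pixel, and the glass bottom blends into the board behind it. The pose is good, so I'm handing in.

```bash
python3 -c "
from bench import job,monitor
print(monitor.sense()['clock'],job.hand_in())"
```

```text
the job is handed in; nothing more can be done
18.225 None
```

I handed the job in at 18.2 s: the mill stands upright and free on the board, and the arm is holding the spice jar with its underside facing the lens, centred and 8 cm away to within about a pixel (some 3 mm) in the side view. The salt and chilli still stand in the tray, the reader was not bumped, and the hand-in returned no verdict.

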